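# Jack up the side of a bench reflow oven and hold it

## Robot

A 6-joint arm with a two-finger parallel gripper is mounted at the origin on the work surface. World frame = base frame: x ahead of the robot, y to its left, z up, the work surface at z = 0. Lengths are in m, angles in rad, forces in N, time in s.
With the tool pointing down it reaches from about 0.35 to 0.925 m from the base axis. Payload 6.4 kg.
Tool frame: the origin (TCP) lies at the very end of the fingers, on their centre line; the grasp point (between the pads) lies 19 mm behind it; y points along the fingers, x is the direction in which the jaws open and shut, and the axes are right-handed (so a half turn about y gives the same grasp; the last joint's range is limited). The gripper opens to 85 mm and grips with 20 to 120 N. Pads are 22 mm wide; open, the fingers measure 114 mm over their backs; the gripper's body (76 mm by 85 mm) begins 54 mm behind the grasp point. The pads swing forward as they close: fully open they stand 13 mm farther back than shut.
Start: joints at [1.146, 0.245, 1.558, -0, 1.339, -0.174], TCP at [0.161, 0.63, 0.231] pointing down, gripper open.
Joint ranges: [-3.13, 3.13], [-1.02, 2.26], [0.13, 2.54], [-0.95, 4.09], [0.21, 2.88], [-2.74, 2.74]. Speed limits (rad/s): [2.57, 2.57, 3.14, 3.14, 3.14, 3.14].

## Interface

Orientations are given as a rotation vector (axis times angle).
In Python, from rig import sense, read_camera, camera_params, sign_off gives the robot as it stands. The module is installed in compiled form; this text tells all that it offers.
- The arm moves only by the tool move_arm, never from a script. Its argument "rows" is a list of rows, each a list of 4 numbers: the shift along the tool's x, y, z in cm, then the turn about the tool's y in degrees. A call has 1 to 8 rows; each row shifts and turns the commanded pose from where the row before left it, along the tool's axes as they then stand; what a row does not reach is not made up. A row lasts 1/8 s, in which the tool goes at most 62.5 mm and 10.7 degrees, less where a joint would pass 70% of its speed; a pose out of reach is approached as far as the arm can. A call is refused whole if a number of a shift passes 6.25 or a number of a turn 10.7, either way. A call with a gripper value outside its range is refused whole. "hand" is the gripper's target within -1 to 1 (fully open at 1, half-way at 0, shut at -1), set as the call begins (left out, the last holds). The fingers move at their own pace and stop on an object; the grip force is fixed at half the most. Time passes only in rows, so rows that do not move let the fingers close. It gives the time, the measured TCP pose, the force and the opening at its end, in the units of the state.
- sense(): the state, without advancing time (a new reading comes with each control period).
- read_camera(name): name is "scene" or "top" or "wrist"; returns the picture (384x512x3 uint8, red, green, blue); there is no depth.
- camera_params(name): a dict with "fx", "fy", "cx", "cy" (pixels), "k1" (the pictures are not rectified: a ray, as slopes to the right and down, at radius r is drawn at 1 + k1 r^2 times it, then the intrinsics apply), "pose" (4x4, takes a point from camera to world coordinates). Camera axes: x right, y up, looking along -z (the intrinsics and any distortion apply to the point x, -y, -z); pixel columns grow to the right and rows downward; lengths in m; the calibration is good to about 2 mm. A picture is of the moment at which its call begins: read the wrist's pose just before it. camera_params takes no time and is no camera call; for the wrist camera it gives the pose at the moment of the call.
- sign_off(): hands the job in, once; it reports no verdict.
The state is a dict: "time": time; "joints": joint angles; "qvel": joint speeds; "joint_torque": joint torques, N m; "position": TCP position; "orientation": TCP orientation; "contact_force": force on the tool from outside, world axes, zero at the start; "torque": the same for the moment, N m; "finger_gap": finger opening in m.
Only numpy, scipy, OpenCV 4.12 (cv2) and the standard library are available. Lean on these libraries where they do the work, as an engineer would, in place of code of your own. Each camera call takes 0.05 s, during which the arm holds its last target.

## Task

Set the ratchet jack's selector knob to RAISE (the arrowhead mark) and stand the jack on the bench with its saddle squarely under the marked lift point on the side of the bench oven. Then pump the handle until the two feet on that side are more than 15 mm clear of the oven's mat, and finish holding the handle fully down, so that the jack alone carries that side while I slip new pads under: do not let go. Do not push or lift the oven with the arm, and leave the other things on the bench where they are.

Things in the scene. Friction and masses are not known exactly. Their poses are not given: they have to be found in the camera images.
- jack: Long-base ratchet jack, 0.85 kg, loose. Origin: bench level, middle of its width; +x to the saddle, -x to the pump handle, +y to its left. Base plate x -115 to +105 mm, 84 wide, 8 thick. Gear case x -45 to +35, 46 wide, top z 58: grip it here across the width (60 N lifts it). Barrel r 18.5 at x +85. Knob axis x -10, top z 94. Handle hinge pin across the jack at x -55, z 50. Balances near x = 0
- jack_grip (a point): Point inside the gear case at jack x = 0, y = 0, z = 48 mm, 10 mm below the case top; axes as the jack's. Fingers closing here across the 46 mm width hold the jack level
- selector (a joint): Knob angle, rad, anticlockwise from above. Sprung detents: 0 LOWER (thin bar mark; pointer 0.65 rad to the right of jack +x), 0.65 NEUTRAL (dot; pointer along +x), 1.30 RAISE (arrowhead; pointer 0.65 rad to the left); range -0.05 to 1.35. Takes under 0.1 N m, snaps into the nearest detent. Only at RAISE does the ratchet hold. Starts anywhere from LOWER to NEUTRAL
- selector_grip (a point): On the knob's axis, 85 mm above the bench, at the height to grip; its x axis points along the knob's bar to the pointer end (white line). The bar is 36 mm long, 12 thick and reaches from 64 to 94 mm above the bench, on a disc of radius 19 mm whose top is at 64 mm
- saddle (a point): Centre of the top face of the saddle, a steel disc of radius 18 mm: at jack x = +85 mm, y = 0, 60 mm above the bench when down. It rises up to 45 mm
- handle (a joint): Pump handle angle, rad: 0 sprung up (handle 0.78 rad above level), 0.72 fully down at its stop. Springs up by itself when freed. A full stroke lifts the saddle 17 to 19 mm; with the selector at RAISE the ratchet keeps 12 of them when the handle comes up, else it drops back. Pressing at the grip point takes about 3 to 5 N unloaded, 8 to 12 N lifting the oven
- handle_grip (a point): On the axis of the round rubber grip (radius 12.5 mm), 180 mm from the hinge pin; the grip reaches from 52 mm nearer the pin to 44 mm farther out. At handle angle h it lies at jack x = -55 - 180 cos(0.78 - h), y = 0, z = 50 + 180 sin(0.78 - h) mm. Its y axis is the jack's
- lift_point (a point): Centre of the underside of the oven's lift pad (steel disc, radius 16 mm), 75 mm above the bench, 15 above the lowered saddle. From above: the hexagon bolt head (top at 98 mm) in a white ring on the bracket, a plate 64 mm wide. +y points straight out of the oven's side; the plate's end is 25 mm farther out, the oven's side 45 mm behind. The jack stands here with its +x along this -y
- oven_mat: Black rubber mat 370 x 370 x 5 mm fixed to the bench, with the oven on it: a grey box 360 x 360 mm on a dark steel frame, top 300 mm above the bench. Origin: centre of the mat's underside; axes as the oven's: bracket on the +y side, drawer front on the -x side
- near_foot_front (a point): Underside of the oven's front foot on the bracket side: 5 mm above the bench when it stands on the mat. The oven (8 kg) tips about its far feet, 390 mm from the lift point and 320 mm from this foot, so the foot rises 0.82 of the lift at the pad; the lift point takes about 33 N
- near_foot_back (a point): Underside of the oven's back foot on the bracket side: 5 mm above the bench when it stands on the mat
- pad_a: Bystander: spare round levelling pad, 42 mm across, 14 mm high, origin at its underside
- pad_b: Bystander: second spare levelling pad, the same
- solder_reel: Bystander: reel of solder standing on its flange, 56 mm across, 42 mm high, origin at its underside
- pliers: Bystander: pliers with blue grips lying flat, 185 mm long, 13 mm high, origin at the bench near the joint
- parts_bin: Bystander: open blue bin 120 x 90 x 50 mm, origin at its underside
- board_pad: Bystander: yellow foam pad 150 x 200 mm with two circuit boards, 42 mm high, origin at its underside
- screwdriver: Bystander: screwdriver lying flat, 170 mm long, origin in the middle

How it is judged:
On the way, in this order (a step that is already met when the one before it is completed fails the run):
1. the selector is at RAISE and the jack stands flat on the bench with its lowered saddle squarely under the lift point, the oven still down (value of joint selector above 1.15 rad and horizontal distance between saddle and lift_point below 0.012 m and height (world z) of jack below 0.003 m and angle between jack's own z axis and vertical below 0.03 rad and height (world z) of saddle below 0.066 m and height (world z) of near_foot_front below 0.007 m), for 0.2 s.
2. pumping has taken the oven's weight on the jack: the near feet are 3 mm off the mat (contact force between jack and oven_mat above 15 N and height (world z) of each of near_foot_front, near_foot_back above 0.008 m), for 0.1 s.
At the end, for the whole second after the job is handed in: Selector at RAISE; fingers press the handle (over 2 N) within 0.1 rad of its bottom stop; both near feet over 14 mm above the mat; jack flat on the bench, over 20 N on the lift pad, saddle within 15 mm of the lift point in plan; arm and fingers off the oven (value of joint selector above 1.15 rad and value of joint handle above 0.62 rad and contact force between the fingers and jack above 2 N and height (world z) of each of near_foot_front, near_foot_back above 0.019 m and contact force between jack and oven_mat above 20 N and horizontal distance between saddle and lift_point below 0.015 m and height (world z) of jack below 0.003 m and angle between jack's own z axis and vertical below 0.04 rad and contact force between each of the arm, the fingers and oven_mat below 1 N); the arm keeps its last pose, push and grip.
It fails at once if the oven is pushed or lifted with the arm (contact force between any of the arm, the fingers and oven_mat above 12 N).
It fails at once if a bystander is moved more than 30 mm (distance of any of pad_a, pad_b, solder_reel, pliers, parts_bin, board_pad, screwdriver from where it was at the start of the episode above 0.03 m).
It fails at once if the jack is tipped over (angle between jack's own z axis and vertical above 0.6 rad).
It also fails if it takes over 67 s, if anything falls off the work surface, if the arm or the gripper's body presses on something with over 40 N, if the wrist force passes 120 N, or if a joint passes its speed limit or range.

## Working session

There is one attempt and no reset: what is moved stays moved. The work goes in short steps, Python scripts to look and compute and a tool call to move; the robot and the scene stay as the last step left them, time stands still between calls to the robot, and variables do not carry over. Pictures are saved under pics/ and viewed, and the job is handed in when it is done.

Besides the shell and the picture viewer there is one more tool, called after "Emit:" as name([rows], argument=value, ...), one row to a line, values as JSON. move_arm: Moves the arm, as the interface text tells. Its arguments: {"type":"object","properties":{"rows":{"type":"array"},"hand":{"type":"number"}},"required":["rows"]}

```bash
mkdir -p pics; ls; python3 - <<'E'
from rig import *
import cv2
s=sense();print(s)
for n in("scene","top","wrist"):
    p=camera_params(n);print(n,p)
    cv2.imwrite(f"pics/{n}0.png",cv2.cvtColor(read_camera(n),cv2.COLOR_RGB2BGR))
E
```

```text
pics
{'time': 0.0, 'joints': array([ 1.14588573e+00,  2.45785371e-01,  1.55903428e+00, -1.93264565e-06,
        1.33868075e+00, -1.74096440e-01]), 'qvel': array([ 8.15475142e-05,  1.22960468e-03, -2.84872752e-04, -1.22240490e-03,
       -7.42563435e-04, -4.46858416e-04]), 'joint_torque': array([-2.24752264e-03, -4.29519475e+01, -3.26118493e+01, -2.58774071e-04,
        5.32906648e-03,  1.71047833e-05]), 'position': array([0.16108323, 0.62914549, 0.23018778]), 'orientation': array([-1.31838031, -1.02119928,  1.02401146]), 'contact_force': array([-0.55292612,  0.22490851,  0.3521954 ]), 'torque': array([0.03655081, 0.01258357, 0.03708447]), 'finger_gap': 0.0853399749600352}
scene {'fx': 391.74865086848536, 'fy': 391.74865086848536, 'cx': 253.14302219293546, 'cy': 192.19891038915904, 'k1': -0.11346426453011609, 'pose': array([[ 0.5633619 , -0.66976391,  0.48377647,  1.07696201],
       [ 0.82620923,  0.4557687 , -0.33113925, -0.35813399],
       [ 0.00129495,  0.58625183,  0.81012784,  1.00888199],
       [ 0.        ,  0.        ,  0.        ,  1.        ]])}
top {'fx': 475.5013255749212, 'fy': 475.5013255749212, 'cx': 258.66008670470694, 'cy': 181.27572988126605, 'k1': 0.0069673038685433815, 'pose': array([[ 0.01320618,  0.9923075 , -0.12309113,  0.38863623],
       [-0.99984714,  0.01451551,  0.00974631,  0.01770008],
       [ 0.01145807,  0.1229436 ,  0.99234751,  1.38700803],
       [ 0.        ,  0.        ,  0.        ,  1.        ]])}
wrist {'fx': 274.2802854351625, 'fy': 274.2802854351625, 'cx': 257.67490143868025, 'cy': 192.40783027850688, 'k1': -0.0448607457209045, 'pose': array([[ 0.24871505, -0.92698358, -0.28078865,  0.08947322],
       [ 0.96857601,  0.23768826,  0.07324483,  0.64849804],
       [-0.00115658, -0.29018224,  0.9569707 ,  0.37236367],
       [ 0.        ,  0.        ,  0.        ,  1.        ]])}
```

View pics/scene0.png

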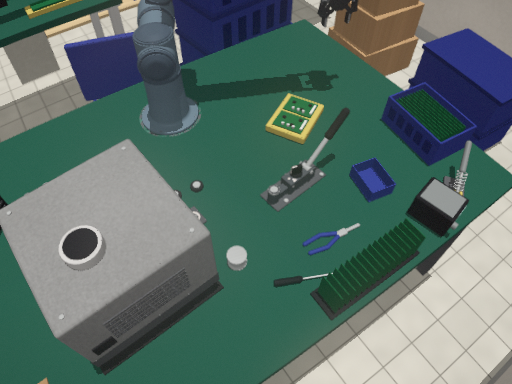

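View pics/top0.png

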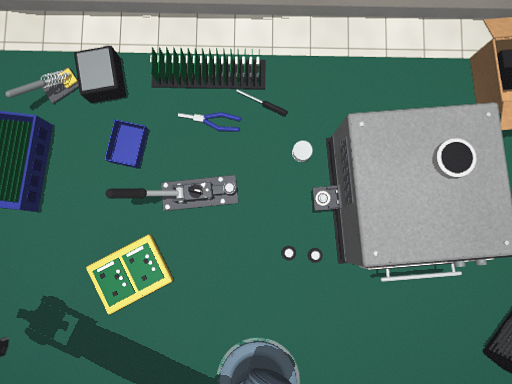

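View pics/wrist0.png

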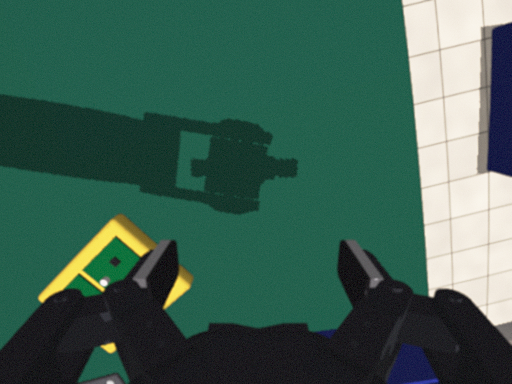

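The top view shows the jack at about (200,193), with its handle to the left and saddle at (229,187). The bracket bolt is at (322,198), with pads at (289,253) and (315,255), the reel at (302,151), the pliers at (215,121) and the bin at (127,144). I'll measure these points next.

```bash
cat > h.py <<'E'
from rig import *
import cv2, numpy as np
from scipy.spatial.transform import Rotation as R
def K(p): return np.array([[p['fx'],0,p['cx']],[0,p['fy'],p['cy']],[0,0,1.]]), np.array([p['k1'],0,0,0.])
def p2w(p,uv,z):
    k,d=K(p); s=cv2.undistortPoints(np.array([[uv]],float),k,d)[0,0]
    T=p['pose']; r=T[:3,:3]@np.array([s[0],-s[1],-1]); o=T[:3,3]
    return o+r*(z-o[2])/r[2]
def w2p(p,P):
    k,d=K(p);T=p['pose']; c=(np.atleast_2d(P)-T[:3,3])@T[:3,:3]
    c=c*[1,-1,-1]
    return cv2.projectPoints(c,np.zeros(3),np.zeros(3),k,d)[0][:,0]
def snap(n,f):
    p=camera_params(n); im=cv2.cvtColor(read_camera(n),cv2.COLOR_RGB2BGR); cv2.imwrite(f"pics/{f}.png",im); return p,im
def crop(im,x0,y0,x1,y1,k,f): cv2.imwrite(f"pics/{f}.png",cv2.resize(im[y0:y1,x0:x1],None,fx=k,fy=k,interpolation=cv2.INTER_CUBIC))
def pose():
    s=sense(); return s, s['position'], R.from_rotvec(s['orientation']).as_matrix()
E
python3 - <<'E'
from h import *
im=cv2.imread('pics/top0.png')
crop(im,100,160,260,230,5,'t_jack'); crop(im,270,120,370,280,3.7,'t_lift')
p=camera_params('top')
for n,uv,z in [('saddle',(229,187),.06),('bolt',(322,198),.098),('grip end',(108,193),.17),('pad1',(289,253),.014),('pad2',(315,255),.014)]: print(n,p2w(p,uv,z).round(4))
_,_,r=pose();print(r.round(3))
E
```

```text
saddle [0.5358 0.0877 0.06  ]
bolt [ 0.5052 -0.1681  0.098 ]
grip end [0.5037 0.391  0.17  ]
pad1 [ 0.3537 -0.0852  0.014 ]
pad2 [ 0.349  -0.1596  0.014 ]
[[ 0.248 -0.001 -0.969]
 [ 0.969 -0.001  0.248]
 [-0.001 -1.     0.   ]]
```

View pics/t_jack.png

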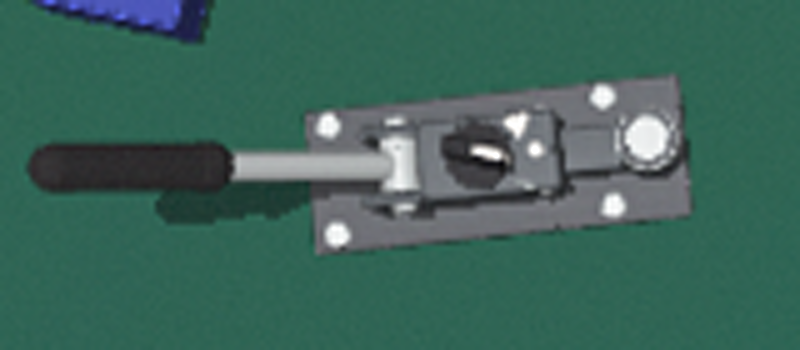

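View pics/t_lift.png

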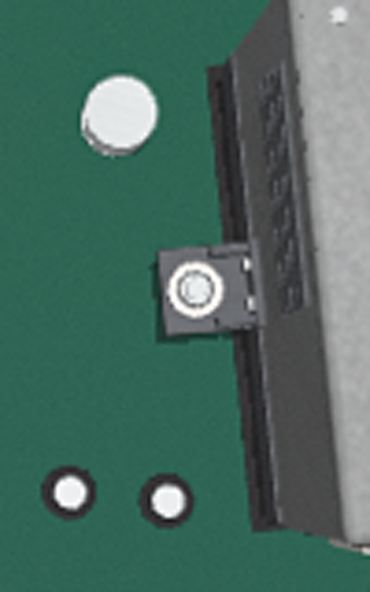

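```bash
python3 - <<'E'
from h import *
p=camera_params('top')
o=np.array([100,160])
c=[p2w(p,np.array(q)/5+o-0.4,.008) for q in [(307,113),(680,75),(690,213),(317,253)]]
for q in c: print(q.round(4))
d=(c[1]-c[0]+c[2]-c[3])/2; print('len',np.linalg.norm(d),'heading',np.degrees(np.arctan2(d[1],d[0])))
w=(c[0]-c[3]+c[1]-c[2])/2;print('w',np.linalg.norm(w))
h=np.arctan2(d[1],d[0]);u=np.array([np.cos(h),np.sin(h)])
ctr=np.mean(c,0)[:2]; org=ctr+u*.005; print('org',org,'saddle pred',org+u*.085)
print('saddle',p2w(p,np.array((648,137))/5+o-.4,.06))
print('knob', p2w(p,np.array((480,156))/5+o-.4,.064),'pred',org-u*.01)
a=[p2w(p,np.array(q)/5+o-.4,.094)[:2] for q in [(447,143),(505,156)]]; e=a[1]-a[0];print('knobdir',np.degrees(np.arctan2(e[1],e[0])))
o2=np.array([270,120])
a=[p2w(p,np.array(q)/3.7+o2-.4,.005) for q in [(208,67),(254,530)]]; e=a[1]-a[0];print('mat',a,np.linalg.norm(e),np.degrees(np.arctan2(e[1],e[0])))
print('bolt',p2w(p,np.array((195,289))/3.7+o2-.4,.096))
for z,q in [(.08,(160,248)),(.08,(166,336))]:print(p2w(p,np.array(q)/3.7+o2-.4,z))
E
```

```text
[0.5528 0.2887 0.008 ]
[0.5784 0.0719 0.008 ]
[0.4975 0.0645 0.008 ]
[0.4713 0.2798 0.008 ]
len 0.21757804578212878 heading -83.1648981557985
w 0.0815655268496917
org [0.52561277 0.17125653] saddle pred [0.53572881 0.08686064]
saddle [0.53584586 0.08711501 0.06      ]
knob [0.52337194 0.18042439 0.064     ] pred [0.52442265 0.18118546]
knobdir -101.85454476771422
mat [array([ 0.69320707, -0.19338161,  0.005     ]), array([ 0.3273562 , -0.22757587,  0.005     ])] 0.36744538153125944 -174.66035989638178
bolt [ 0.50614414 -0.16919608  0.096     ]
[ 0.5380209 -0.1453838  0.08     ]
[ 0.4722075  -0.14979424  0.08      ]
```

Emit:
move_arm([
  [0, 0, 0, 10.6],
  [0, 0, 0, 10.6],
  [0, 0, 0, 10.6],
  [0, 0, 0, 10.6],
  [0, 0, 0, 10.6],
  [0, 0, 0, 10.6],
  [0, 0, 0, 10.6],
  [0, 0, 0, 10.6],
], hand=1)

```text
time: 1.15
position: [0.1612, 0.6294, 0.2308]
orientation: [-1.568, 0.131, -0.13]
contact_force: [0.1, 0.4, 0.3]
finger_gap: 0.0855
```

Emit:
move_arm([
  [4.5, 0, -3.6, 2.7],
  [4.5, 0, -3.6, 0],
  [4.5, 0, -3.6, 0],
  [4.5, 0, -3.6, 0],
  [4.5, 0, -3.6, 0],
  [4.5, 0, -3.6, 0],
  [4.5, 0, -3.6, 0],
  [4.5, 0, -3.6, 0],
])

```text
time: 2.15
position: [0.4572, 0.2739, 0.2312]
orientation: [-1.565, 0.163, -0.163]
contact_force: [0.3, 0.6, 0.2]
finger_gap: 0.0853
```

```bash
cat >> h.py <<'E'
def yaw():
    _,p,r=pose(); return np.degrees(np.arctan2(r[1,0],r[0,0]))
def go(tx,ty,tz,A):
    s,p,r=pose(); y=yaw(); d=(A-y+180)%360-180
    a=np.radians(A); D=np.array([tx,ty,tz])-p
    f=lambda a:(np.round(100*np.array([D[0]*np.cos(a)+D[1]*np.sin(a),-D[2],-D[0]*np.sin(a)+D[1]*np.cos(a)]),2))
    print('t',s['time'],'yaw',y.round(2),'turn',round(-d,2),'then cm',f(a),'| now-axes cm',f(np.radians(y)))
E
python3 -c "
from h import *
go(.524,.181,.2,-12)"
```

```text
t 2.15 yaw -11.87 turn 0.13 then cm [ 8.47  3.12 -7.7 ] | now-axes cm [ 8.45  3.12 -7.72]
```

Emit:
move_arm([
  [4.2, 1, -3.8, 0],
  [4.2, 1, -3.9, 0],
  [0, 1, 0, 0],
  [0, 0, 0, 0],
])

```text
time: 2.65
position: [0.5218, 0.1829, 0.1999]
orientation: [-1.565, 0.165, -0.161]
contact_force: [-0.7, 0.9, 0.8]
finger_gap: 0.0852
```

```bash
python3 - <<'E'
from h import *
s,p,r=pose();print(p,yaw())
pr,im=snap('wrist','w1'); np.save('w1p.npy',pr['pose'])
crop(im,128,96,384,384,2,'w1c')
for P in [(.5244,.1812,.094),(.5244,.1812,.064),(.5358,.087,.06)]: print(w2p(pr,P))
E
```

```text
[0.52182546 0.18288252 0.19994341] -11.894877650311154
[[261.19706361 193.05372254]]
[[260.95214558 184.66679965]]
[[286.98052181 258.32284117]]
```

View pics/w1.png

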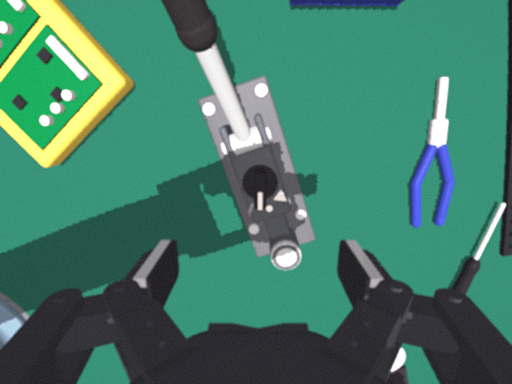

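View pics/w1c.png

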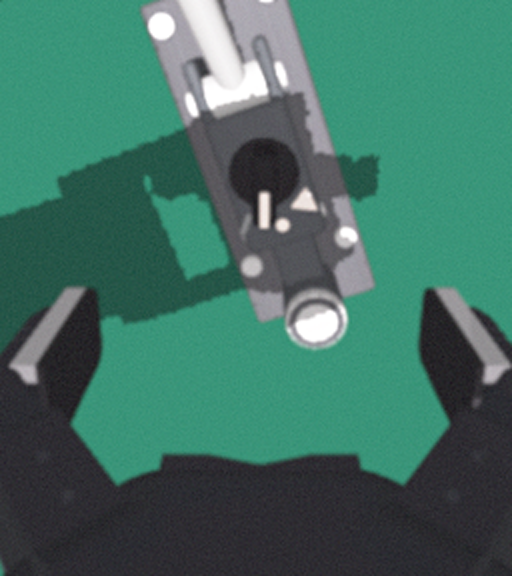

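```bash
python3 - <<'E'
from h import *
p=camera_params('wrist')
f=lambda q,z:p2w(p,np.array(q)/2+np.array([128,96])-.25,z)
ang=lambda a,b:np.degrees(np.arctan2(*(b-a)[:2][::-1]))
print('ptr',ang(f((264,191),.094),f((264.5,227),.094)), f((264,191),.094),f((264.5,227),.094))
print('bolts',ang(f((161,26),.01),f((251,266),.01)))
s=f((317,323),.06);print('saddle',s)
print('edge',ang(f((289,0),.008),f((374,287),.008)),ang(f((143,5),.008),f((260,320),.008)))
print('disc',f((263.5,170),.066))
go(.5244,.1812,.07,-12)
E
```

```text
ptr -100.96908772011703 [0.52368497 0.18362571 0.094     ] [0.52023028 0.16580155 0.094     ]
bolts -83.05883207535999
saddle [0.535675   0.08875093 0.06      ]
edge -83.66791492763699 -83.53188166526195
disc [0.52417973 0.18661416 0.066     ]
t 2.7 yaw -11.82 turn 0.18 then cm [ 0.28 13.07 -0.18] | now-axes cm [ 0.28 13.07 -0.18]
```

Emit:
move_arm([
  [0.25, 4.3, -0.1, -0.8],
  [0, 4.3, 0, 0],
  [0, 4.3, 0, 0],
  [0, 0.2, 0, 0],
  [0, 0, 0, 0],
])

```text
time: 3.32
position: [0.5259, 0.1824, 0.0721]
orientation: [-1.565, 0.149, -0.153]
contact_force: [0.6, -0.0, 0.9]
finger_gap: 0.0849
```

Emit:
move_arm([
  [0, 0, 0, 0],
  [0, 0, 0, 0],
  [0, 0, 0, 0],
  [0, 0, 0, 0],
  [0, 0, 0, 0],
  [0, 0, 0, 0],
], hand=-1)

```text
time: 4.08
position: [0.524, 0.1815, 0.0704]
orientation: [-1.566, 0.154, -0.149]
contact_force: [-5.2, 0.9, 5.3]
finger_gap: 0.0108
```

Emit:
move_arm([
  [0, 0, 0, -8],
  [0, 0, 0, -8],
  [0, 0, 0, -8],
  [0, 0, 0, -8],
  [0, 0, 0, -8],
  [0, 0, 0, -8],
  [0, 0, 0, -8],
  [0, 0, 0, 0],
])

```text
time: 5.08
position: [0.5247, 0.1819, 0.0703]
orientation: [-1.482, -0.611, 0.612]
contact_force: [-3.5, 2.9, 2.8]
finger_gap: 0.0108
```

```bash
python3 - <<'E'
from h import *
s,p,r=pose();print(p,yaw(),s['torque'],s['contact_force'])
_,im=snap('top','t2'); crop(im,130,150,260,230,6,'t2c')
E
```

```text
[0.52468541 0.18185268 0.07032812] 44.820534207544604 [ 0.53046645  0.47308029 -0.02588561] [-3.46372133  2.94034797  2.82086995]
```

View pics/t2c.png

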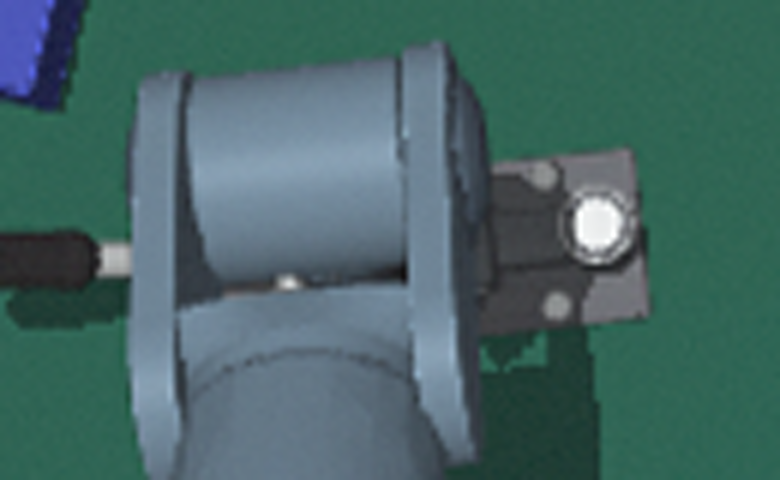

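Emit:
move_arm([
  [0, 0, 0, 0],
  [0, 0, 0, 0],
  [0, 0, 0, 0],
  [0, -4, 0, 0],
  [0, -4, 0, 9],
  [0, -4, 0, 9],
  [0, 0, 0, 9],
  [0, 0, 0, 9],
], hand=1)

```text
time: 6.12
position: [0.5255, 0.1814, 0.1912]
orientation: [-1.568, -0.119, 0.117]
contact_force: [-0.1, -0.5, -0.4]
finger_gap: 0.0855
```

```bash
python3 - <<'E'
from h import *
s,p,r=pose();print(p,yaw())
pr,im=snap('wrist','w2'); crop(im,128,60,384,340,2,'w2c')
for P in [(.5241,.1822,.094),(.536,.0878,.06)]: print((w2p(pr,P)-[128,60])*2)
E
```

```text
[0.5254938  0.18136335 0.19117448] 8.612267119925361
[[255.94611622 267.29363922]]
[[252.46774819 409.66756196]]
```

View pics/w2c.png

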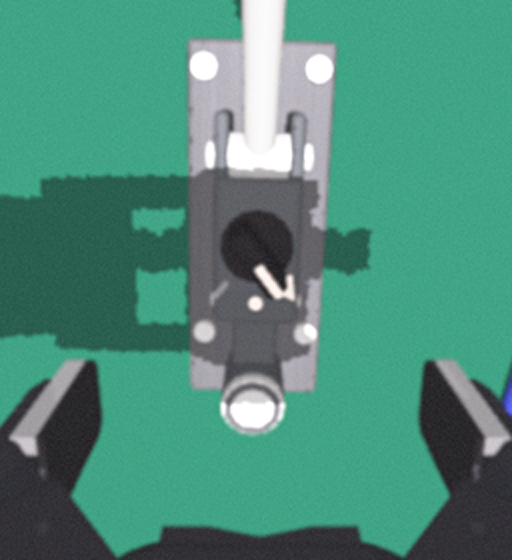

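```bash
python3 - <<'E'
from h import *
p=camera_params('wrist')
f=lambda q,z:p2w(p,np.array(q)/2+np.array([128,60])-.25,z)
c=[f(q,.008) for q in [(189,41),(335,44),(315,390),(192,388)]]
d=(c[3]-c[0]+c[2]-c[1])[:2]/2; h=np.arctan2(d[1],d[0]);u=np.array([np.cos(h),np.sin(h)])
print('len',np.linalg.norm(d),np.linalg.norm(c[1]-c[0]),np.linalg.norm(c[2]-c[3]),'head',np.degrees(h))
print('org',np.mean(c,0)[:2]+.005*u); s=f((252,409),.06)[:2];print('saddle',s,'org',s-.085*u)
a,b=f((258,267),.094),f((278,297),.094);print('ptr',np.degrees(np.arctan2(*(b-a)[:2][::-1]))-np.degrees(h))
E
```

```text
len 0.2153943658913727 0.08102200590541216 0.08195486475541955 head -83.04324524834401
org [0.52493788 0.17398788]
saddle [0.53466276 0.0886873 ] org [0.52436755 0.17306151]
ptr 33.91101194417525
```

```bash
python3 -c "
from h import *
go(.525,.172,.029,6.8)"
```

```text
t 6.175 yaw 8.44 turn 1.64 then cm [-0.13 16.17 -0.92] | now-axes cm [-0.16 16.17 -0.92]
```

Emit:
move_arm([
  [-0.1, 4, -0.9, 1.6],
  [0, 4, 0, 0],
  [0, 4, 0, 0],
  [0, 3, 0, 0],
  [0, 1.2, 0, 0],
  [0, 0, 0, 0],
])

```text
time: 6.92
position: [0.5253, 0.1723, 0.028]
orientation: [-1.569, -0.1, 0.102]
contact_force: [0.2, 0.0, 0.4]
finger_gap: 0.0855
```

Emit:
move_arm([
  [0, 0, 0, 0],
  [0, 0, 0, 0],
  [0, 0, 0, 0],
  [0, 0, 0, 0],
  [0, 0, 0, 0],
], hand=-1)

```text
time: 7.55
position: [0.5261, 0.1725, 0.0297]
orientation: [-1.568, -0.102, 0.1]
contact_force: [-2.4, -0.7, 7.5]
finger_gap: 0.0452
```

Emit:
move_arm([
  [0, -0.3, 0, 0],
  [0, -0.4, 0, 0],
  [0, 0, 0, 0],
  [0, 0, 0, 0],
])

```text
time: 8.05
position: [0.525, 0.1723, 0.0348]
orientation: [-1.569, -0.1, 0.101]
contact_force: [-1.1, 0.2, -8.3]
finger_gap: 0.0452
```

```bash
python3 - <<'E'
from h import *
s,p,r=pose();print(p,yaw(),s['contact_force'],s['torque'],s['finger_gap'])
_,im=snap('top','t3'); crop(im,130,150,260,230,6,'t3c')
_,im=snap('scene','s3'); crop(im,220,100,400,240,4,'s3c')
E
```

```text
[0.52497854 0.17231386 0.03482937] 7.33300113743689 [-1.05221196  0.19411441 -8.32997754] [-0.19212478  0.03260269  0.01566434] 0.04524357058472506
```

View pics/t3c.png

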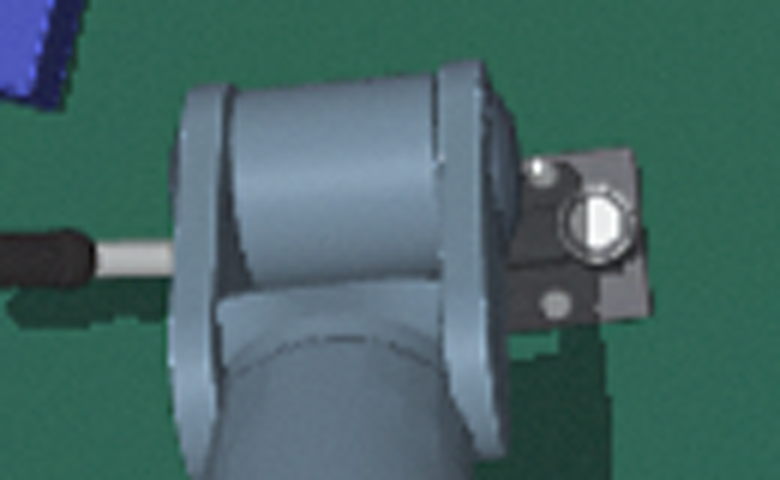

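View pics/s3c.png

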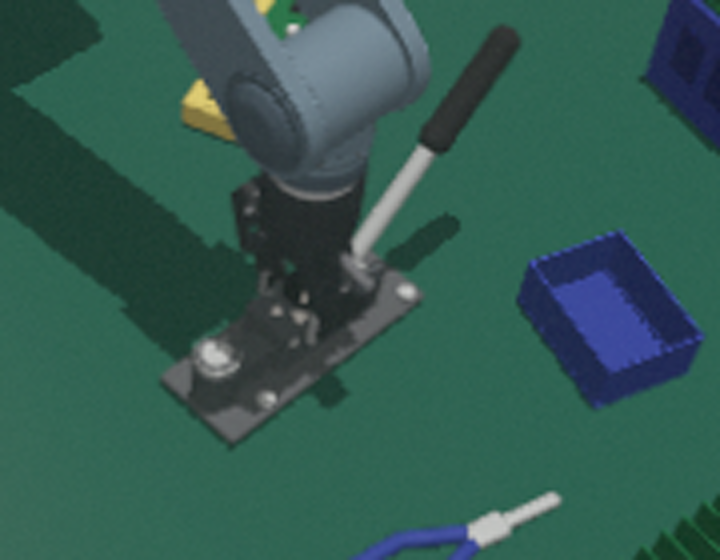

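```bash
python3 - <<'E'
from h import *
p=camera_params('top')
s=p2w(p,np.array((598,223))/6+[130,150]-.42,.066)[:2]
b=p2w(p,np.array((195,289))/3.7+[270,120]-.37,.096)[:2]
st,P,_=pose(); off=s-P[:2]; print('saddle',s,'bolt',b,'off',off,np.linalg.norm(off))
a=np.radians(-1.5); Rm=np.array([[np.cos(a),-np.sin(a)],[np.sin(a),np.cos(a)]])
t=b-Rm@off; print(t); go(*t,.035,yaw()-1.5)
E
```

```text
saddle [0.53589404 0.08668573] bolt [ 0.50606319 -0.16927775] off [ 0.01075033 -0.08566888] 0.08634075774518246
[ 0.49755909 -0.08335682]
t 8.15 yaw 7.33 turn 1.5 then cm [-5.340e+00 -1.000e-02 -2.516e+01] | now-axes cm [-6.000e+00 -1.000e-02 -2.501e+01]
```

Emit:
move_arm([
  [-0.5, 0, -1.5, 1.5],
  [-1.2, 0, -3.5, 0],
  [-1.2, 0, -3.5, 0],
  [-1.2, 0, -3.5, 0],
  [-0.8, 0, -3.5, 0],
  [-0.4, 0, -2, 0],
  [0, 0, -1, 0],
  [0, 0, 0, 0],
])

```text
time: 9.15
position: [0.4921, -0.0176, 0.0354]
orientation: [-1.569, -0.079, 0.078]
contact_force: [0.2, 0.3, -7.1]
finger_gap: 0.0445
```

```bash
python3 - <<'E'
from h import *
s,P,_=pose();print(P,yaw(),s['contact_force'])
p,im=snap('top','t4'); crop(im,220,150,360,250,5,'t4c')
go(0.49756,-0.08336,.035,5.83)
E
```

```text
[ 0.49209887 -0.01763372  0.03543039] 5.746290679718494 [ 0.20126811  0.30984165 -7.1115209 ]
t 9.2 yaw 5.8 turn -0.03 then cm [-0.12  0.03 -6.66] | now-axes cm [-0.11  0.03 -6.66]
```

View pics/t4c.png

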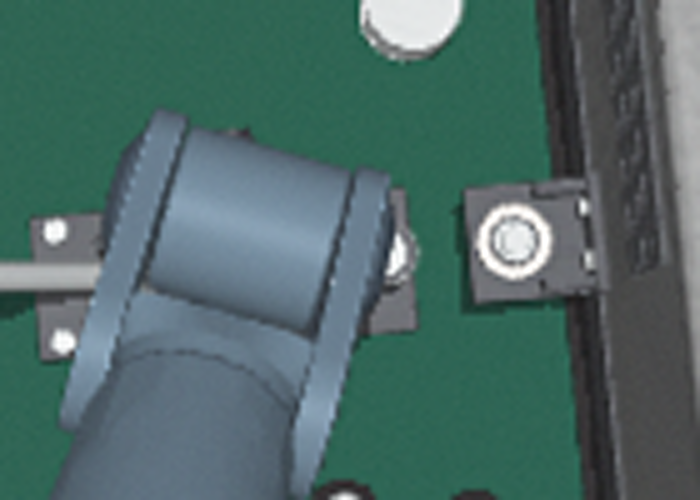

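Emit:
move_arm([
  [-0.1, 0, -2.2, 0],
  [0, 0, -2.2, 0],
  [0, 0, -1.6, 0],
  [0, 0, -0.6, 0],
  [0, 0, 0, 0],
  [0, 0, 0, 0],
])

```text
time: 9.95
position: [0.4973, -0.0822, 0.0351]
orientation: [-1.569, -0.08, 0.081]
contact_force: [0.5, 0.0, -8.6]
finger_gap: 0.0448
```

```bash
python3 - <<'E'
from h import *
s,P,_=pose();print(P,yaw(),s['contact_force'])
go(0.49756,-0.08336,.035,5.83)
E
```

```text
[ 0.49733728 -0.08220154  0.03508551] 5.864081635229125 [ 5.41559074e-01  4.51858361e-04 -8.60132710e+00]
t 9.95 yaw 5.86 turn 0.03 then cm [ 0.01  0.01 -0.12] | now-axes cm [ 0.01  0.01 -0.12]
```

Emit:
move_arm([
  [0, 0.3, -0.1, 0],
  [0, 0.25, 0, 0],
  [0, 0.1, 0, 0],
  [0, 0, 0, 0],
])

```text
time: 10.45
position: [0.4977, -0.0836, 0.0298]
orientation: [-1.569, -0.079, 0.081]
contact_force: [-6.6, 1.4, 4.7]
finger_gap: 0.0448
```

Standing on the bench. I'll release it, rise and look.

Emit:
move_arm([
  [0, 0, 0, 0],
  [0, 0, 0, 0],
  [0, 0, 0, 0],
  [0, -3, 0, 0],
  [0, -4, 0, 0],
  [0, -4, 0, 0],
  [0, -4, 2, 0],
  [0, 0, 0, 0],
], hand=1)

```text
time: 11.45
position: [0.498, -0.0641, 0.1828]
orientation: [-1.572, -0.087, 0.075]
contact_force: [0.2, -0.1, -0.7]
finger_gap: 0.0857
```

```bash
python3 - <<'E'
from h import *
s,P,_=pose();print(P,yaw(),s['contact_force'])
p,im=snap('top','t5'); crop(im,160,140,360,260,4,'t5c')
p,im=snap('wrist','w5'); print(w2p(p,[(.506,-.169,.098),(.506,-.169,.060)]))
E
```

```text
[ 0.49802481 -0.06409936  0.18276688] 5.903634954878481 [ 0.17047278 -0.11988974 -0.68067625]
[[255.82640176 301.50543125]
 [255.94831718 278.72462368]]
```

View pics/t5c.png

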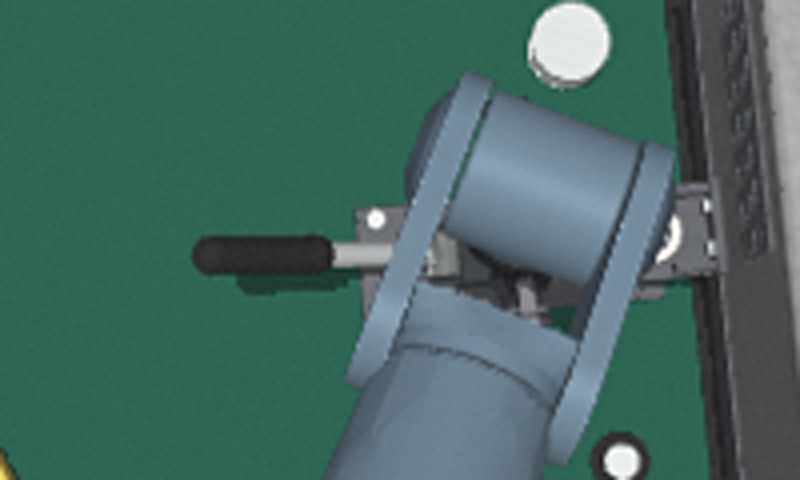

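View pics/w5.png

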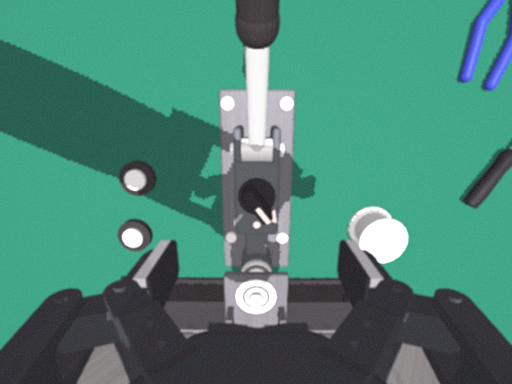

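```bash
python3 - <<'E'
from h import *
p=camera_params('wrist')
im=cv2.imread('pics/w5.png'); crop(im,200,70,320,340,3,'w5c') ; crop(im,205,225,305,325,6,'w5d')
print(p2w(p,(256,297.5),.096))
E
```

```text
[ 0.50443197 -0.16428254  0.096     ]
```

View pics/w5d.png

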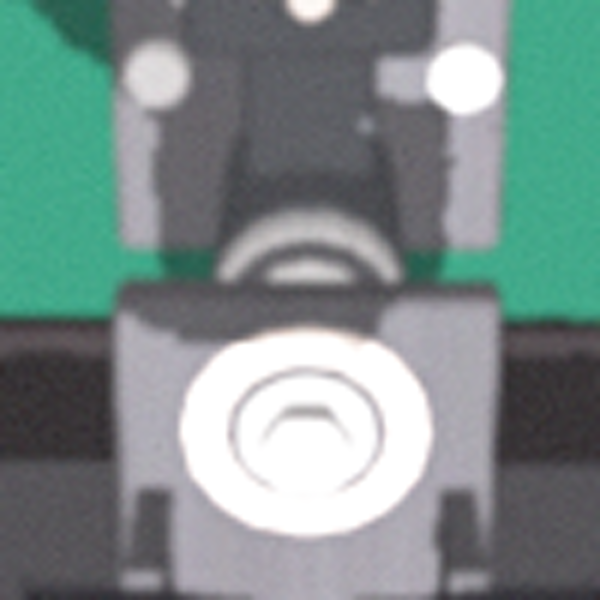

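View pics/w5c.png

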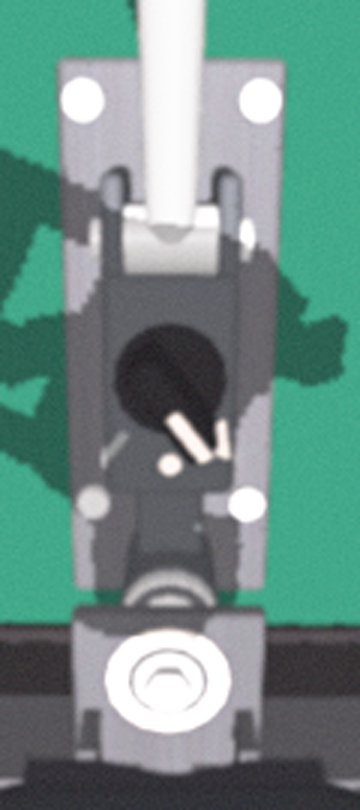

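```bash
python3 - <<'E'
from h import *
p=camera_params('wrist')
f=lambda q,z:p2w(p,np.array(q)/6+[205,225]-.42,z)
g=lambda q,z:p2w(p,np.array(q)/3+[200,70]-.33,z)
h=np.radians(5.9-90);u=np.array([np.cos(h),np.sin(h)])
e=f((310,210),.06)[:2]; print('saddle from rear edge',e+.018*u, e+.0185*u)
c=f((310,248),.008)[:2];print('from front edge',c-.02*u)
c=g((170,62),.008)[:2];print('from rear plate edge',c+.2*u)
c=g((170,370),.07)[:2];print('knob disc->saddle',c+.095*u)
for z in(.085,.09,.098): print('ring/hex',z,f((306,432),z)[:2])
pt=camera_params('top')
for z in(.085,.09,.098): print('top ring',z,p2w(pt,np.array((195,289))/3.7+[270,120]-.37,z)[:2], 't4', p2w(pt,np.array((515,241))/5+[220,150]-.4,z)[:2])
print('saddle t4 y..')
for q,z in [((418,325),.014),((32,217),.014),((40,358),.014)]: print(p2w(pt,np.array(q)/5+[220,150]-.4,z))
E
```

```text
saddle from rear edge [ 0.50426771 -0.16152825] [ 0.50431911 -0.1620256 ]
from front edge [ 0.50411072 -0.16380557]
from rear plate edge [ 0.50535105 -0.16877301]
knob disc->saddle [ 0.50452908 -0.16044865]
ring/hex 0.085 [ 0.50468133 -0.17176049]
ring/hex 0.09 [ 0.50433402 -0.1678932 ]
ring/hex 0.098 [ 0.50377831 -0.16170554]
top ring 0.085 [ 0.50706372 -0.17087089] t4 [ 0.50690337 -0.17160668]
top ring 0.09 [ 0.50660893 -0.17014674] t4 [ 0.50644919 -0.1708797 ]
top ring 0.098 [ 0.50588127 -0.16898809] t4 [ 0.50572252 -0.16971653]
saddle t4 y..
[ 0.46387352 -0.12567099  0.014     ]
[0.52332026 0.0984244  0.014     ]
[0.44188968 0.09205605 0.014     ]
```

```bash
python3 - <<'E'
from h import *
p=camera_params('wrist')
f=lambda q,z:p2w(p,np.array(q)/6+[205,225]-.42,z)
h=np.radians(5.9-90);u=np.array([np.cos(h),np.sin(h)])
for z in(.075,.08,.083,.086,.09,.094):
    w=np.linalg.norm(f((116,293),z)-f((501,293),z)); e=f((310,291),z)[:2]; r=f((306,432),z)[:2]
    print(z,'w',w.round(4),'edge+25',e+.025*u,'ring',r,'gap',np.dot(r-e,u).round(4))
pt=camera_params('top')
g=lambda q,z:p2w(pt,np.array(q)/5+[220,150]-.4,z)
for z in(.075,.08,.083,.086,.09,.094):
    e=(g((464,187),z)+g((476,302),z))[:2]/2; print(z,np.linalg.norm(g((464,187),z)-g((476,302),z)).round(4),e+.025*u,g((515,241),z)[:2],np.dot(g((515,241),z)[:2]-e,u).round(4))
E
```

```text
0.075 w 0.0664 edge+25 [ 0.50575625 -0.17538716] ring [ 0.50537597 -0.17949507] gap 0.029
0.08 w 0.065 edge+25 [ 0.50545348 -0.1721093 ] ring [ 0.50502865 -0.17562778] gap 0.0285
0.083 w 0.0642 edge+25 [ 0.50527181 -0.17014259] ring [ 0.50482026 -0.17330741] gap 0.0281
0.086 w 0.0634 edge+25 [ 0.50509014 -0.16817587] ring [ 0.50461187 -0.17098703] gap 0.0277
0.09 w 0.0623 edge+25 [ 0.50484792 -0.16555358] ring [ 0.50433402 -0.1678932 ] gap 0.0273
0.094 w 0.0612 edge+25 [ 0.5046057  -0.16293129] ring [ 0.50405616 -0.16479937] gap 0.0268
0.075 0.0642 [ 0.50817313 -0.17293605] [ 0.50781171 -0.17306064] 0.0251
0.08 0.064 [ 0.50772737 -0.17230432] [ 0.50735754 -0.17233366] 0.025
0.083 0.0638 [ 0.50745992 -0.17192528] [ 0.50708503 -0.17189747] 0.0249
0.086 0.0637 [ 0.50719246 -0.17154624] [ 0.50681253 -0.17146128] 0.0249
0.09 0.0635 [ 0.50683586 -0.17104085] [ 0.50644919 -0.1708797 ] 0.0248
0.094 0.0633 [ 0.50647925 -0.17053546] [ 0.50608586 -0.17029811] 0.0247
```

```bash
python3 -c "
from h import *
go(.479,.0986,.22,5.9)"
```

```text
t 11.55 yaw 5.85 turn -0.05 then cm [ 1.000e-02 -4.120e+00  1.634e+01] | now-axes cm [-1.000e-02 -4.120e+00  1.634e+01]
```

Emit:
move_arm([
  [0, -2, 4, 0],
  [0, -2, 5, 0],
  [0, 0, 5, 0],
  [0, 0, 2.3, 0],
  [0, 0, 0, 0],
  [0, 0, 0, 0],
])

```text
time: 12.3
position: [0.4788, 0.0975, 0.2176]
orientation: [-1.57, -0.078, 0.081]
contact_force: [-0.1, 0.0, -0.0]
finger_gap: 0.0851
```

```bash
python3 - <<'E'
from h import *
s,P,_=pose();print(P,yaw(),s['contact_force'])
p,im=snap('top','t6'); crop(im,180,140,360,260,4.4,'t6c')
p,im=snap('wrist','w6'); crop(im,170,60,350,384,1.8,'w6c')
p,im=snap('scene','s6'); crop(im,150,150,300,280,5,'s6c')
E
```

```text
[0.47884033 0.09745786 0.21762664] 5.790678976220001 [-0.10461037  0.04123818 -0.04187369]
```

View pics/t6c.png

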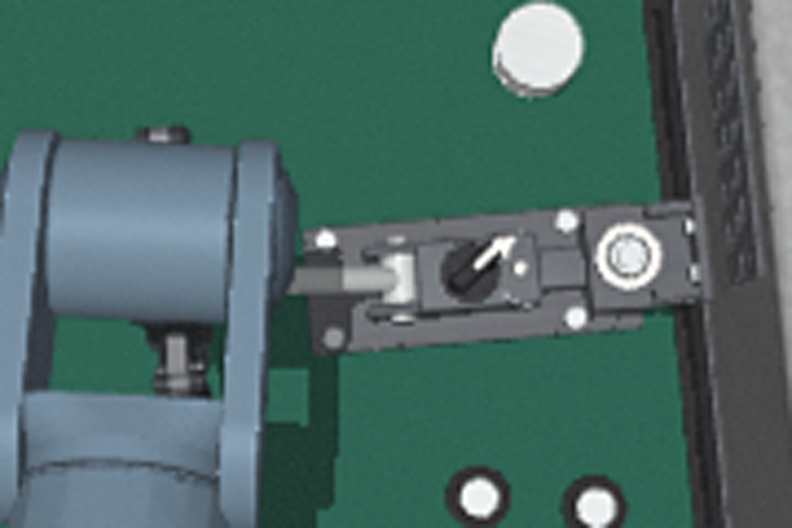

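View pics/s6c.png

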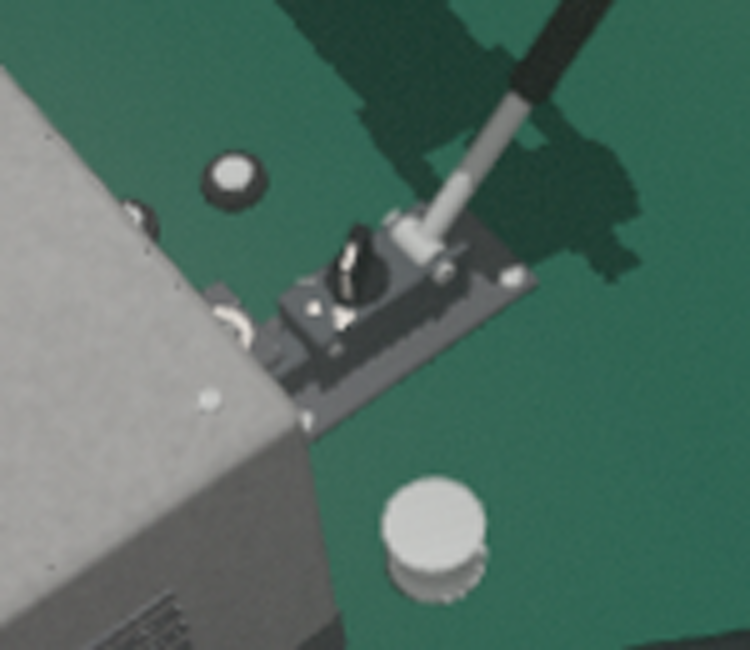

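View pics/w6.png

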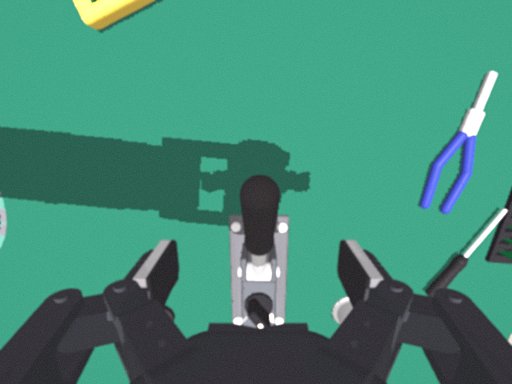

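```bash
python3 - <<'E'
from h import *
p=camera_params('top')
A=np.array([p2w(p,np.array(q)/5+[100,160]-.4,.011)[:2] for q in [(328,125),(602,96),(613,205),(337,235)]])
B=np.array([p2w(p,np.array(q)/4.4+[180,140]-.39,.011)[:2] for q in [(325,238),(567,220),(575,317),(333,338)]])
d=lambda C:(C[1]-C[0]+C[2]-C[3])/2
for C in(A,B): v=d(C);print(C.round(4).tolist(),C.mean(0),np.degrees(np.arctan2(v[1],v[0])))
# saddle in A frame
s=p2w(p,np.array((648,137))/5+[100,160]-.4,.06)[:2]
v=d(A);a=np.arctan2(*v[::-1]);v=d(B);b=np.arctan2(*v[::-1])
rot=lambda t:np.array([[np.cos(t),-np.sin(t)],[np.sin(t),np.cos(t)]])
print('saddle now',B.mean(0)+rot(b-a)@(s-A.mean(0)), 'alt', B.mean(0)+.075*v/np.linalg.norm(v))
g=lambda q,z:p2w(p,np.array(q)/4.4+[180,140]-.39,z)[:2]
print('ring .085',g((629,257),.085),'hex .098',g((629,255),.098))
print('front right corner',g((643,328),.008), 'knob disc',g((472,272),.064))
E
```

```text
[[0.5456, 0.2757], [0.5649, 0.117], [0.5013, 0.1091], [0.4817, 0.2681]] [0.52339655 0.19246175] -83.0084826652644
[[0.5227, 0.0188], [0.537, -0.1412], [0.4728, -0.1465], [0.4568, 0.0126]] [ 0.49734345 -0.06410755] -84.58148789856406
saddle now [ 0.50689623 -0.16975633] alt [ 0.5044257  -0.13877241]
ring .085 [ 0.50629712 -0.17150695] hex .098 [ 0.50636474 -0.16962202]
front right corner [ 0.46640345 -0.1917798 ] knob disc [ 0.49722514 -0.07480723]
```

```bash
python3 -c "
from h import *
go(.4812,.0971,.158,5.5)"
```

```text
t 12.45 yaw 5.74 turn 0.24 then cm [ 0.2   6.04 -0.03] | now-axes cm [ 0.2   6.04 -0.03]
```

Emit:
move_arm([
  [0.2, 2, 0, 0.2],
  [0, 3, 0, 0],
  [0, 1, 0, 0],
  [0, 0, 0, 0],
])

```text
time: 12.95
position: [0.4809, 0.098, 0.1584]
orientation: [-1.569, -0.076, 0.078]
contact_force: [1.1, -0.4, 0.2]
finger_gap: 0.0855
```

Emit:
move_arm([
  [0, 0, 0, 0],
  [0, 0, 0, 0],
  [0, 0, 0, 0],
  [0, 0, 0, 0],
  [0, 0, 0, 0],
], hand=-1)

```text
time: 13.58
position: [0.481, 0.0986, 0.1593]
orientation: [-1.569, -0.077, 0.077]
contact_force: [-3.4, 1.2, 5.6]
finger_gap: 0.0237
```

Emit:
move_arm([
  [0, 1.2, 1.1, 0],
  [0, 1.3, 1.0, 0],
  [0, 1.4, 0.85, 0],
  [0, 1.45, 0.7, 0],
  [0, 0, 0, 0],
])

```text
time: 14.2
position: [0.4783, 0.1357, 0.1058]
orientation: [-1.568, -0.079, 0.076]
contact_force: [-2.8, 3.6, 8.3]
finger_gap: 0.0234
```

Emit:
move_arm([
  [0, 1.5, 0.6, 0],
  [0, 1.55, 0.45, 0],
  [0, 1.6, 0.3, 0],
  [0, 1.6, 0.15, 0],
  [0, 0.2, 0, 0],
  [0, 0, 0, 0],
])

```text
time: 14.95
position: [0.4782, 0.1506, 0.0429]
orientation: [-1.568, -0.08, 0.073]
contact_force: [-1.8, 4.0, 14.1]
finger_gap: 0.0231
```

```bash
python3 - <<'E'
from h import *
s,P,_=pose();print(P,yaw(),s['contact_force'])
p,im=snap('top','t7'); crop(im,180,140,360,260,4.4,'t7c')
E
```

```text
[0.47824025 0.15056463 0.04289598] 5.588777072593214 [-1.76213675  4.0116808  14.08642872]
```

View pics/t7c.png

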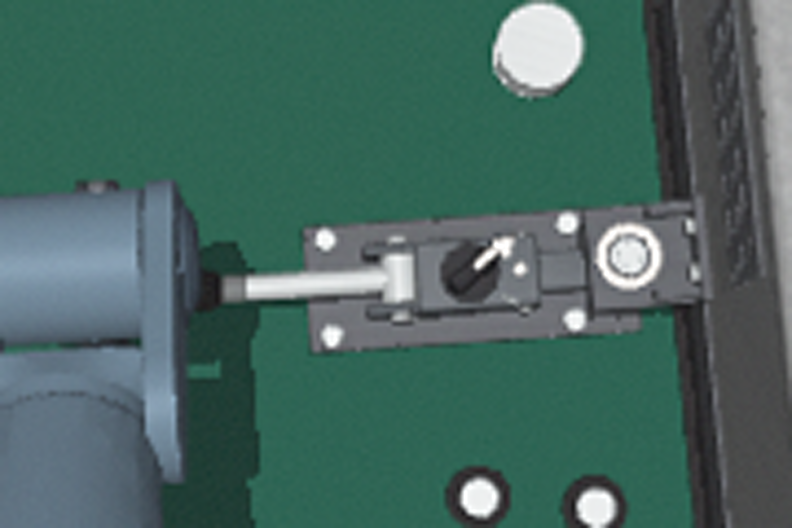

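Emit:
move_arm([
  [0, -1.8, -0.15, 0],
  [0, -1.6, -0.3, 0],
  [0, -1.55, -0.45, 0],
  [0, -1.5, -0.6, 0],
  [0, -1.45, -0.7, 0],
  [0, -1.4, -0.85, 0],
  [0, -1.3, -1.0, 0],
  [0, -1.2, -1.1, 0],
])

```text
time: 16.0
position: [0.4808, 0.098, 0.1593]
orientation: [-1.568, -0.076, 0.078]
contact_force: [-0.4, 3.3, -3.5]
finger_gap: 0.0235
```

Emit:
move_arm([
  [0, 0, 0, 0],
  [0, 0, 0, 0],
])

```text
time: 16.25
position: [0.481, 0.0987, 0.1585]
orientation: [-1.569, -0.077, 0.078]
contact_force: [1.0, 1.9, -5.1]
finger_gap: 0.0233
```

Emit:
move_arm([
  [0, 1.2, 1.1, 0],
  [0, 1.3, 1.0, 0],
  [0, 1.4, 0.85, 0],
  [0, 1.45, 0.7, 0],
  [0, 1.5, 0.6, 0],
  [0, 1.55, 0.45, 0],
  [0, 1.6, 0.3, 0],
  [0, 1.6, 0.15, 0],
])

```text
time: 17.25
position: [0.4774, 0.1512, 0.0443]
orientation: [-1.569, -0.08, 0.077]
contact_force: [-5.8, 2.9, 14.9]
finger_gap: 0.0235
```

Emit:
move_arm([
  [0, 0.2, 0, 0],
  [0, 0, 0, 0],
])

```text
time: 17.5
position: [0.4773, 0.1512, 0.0423]
orientation: [-1.569, -0.08, 0.077]
contact_force: [-6.3, 2.8, 13.3]
finger_gap: 0.0232
```

```bash
python3 - <<'E'
from h import *
s,P,_=pose();print(P,yaw(),s['contact_force'])
p,im=snap('top','t8'); crop(im,180,140,360,260,4.4,'t8c')
p,im=snap('scene','s8'); crop(im,0,130,300,370,2.6,'s8c')
E
```

```text
[0.47731461 0.15119283 0.04232534] 5.7279417101080705 [-6.34143022  2.75263816 13.32587842]
```

View pics/t8c.png

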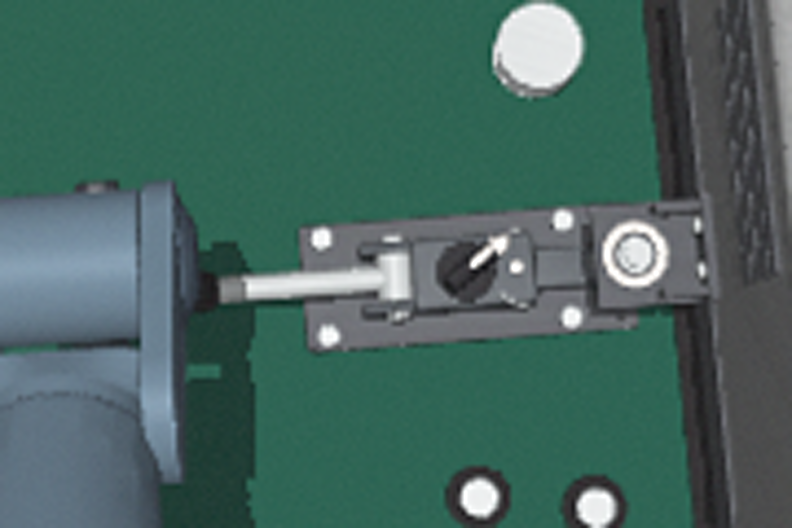

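View pics/s8c.png

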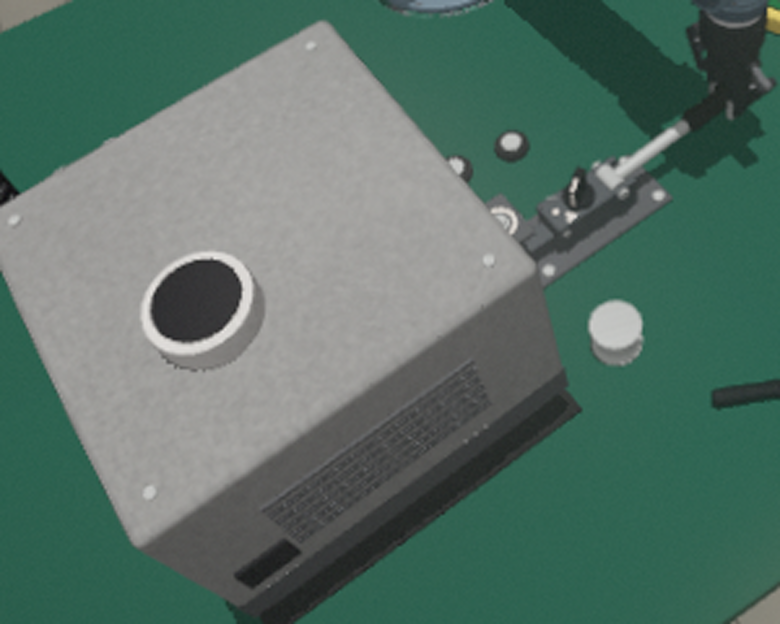

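Emit:
move_arm([
  [0, -1.7, -0.15, 0],
  [0, -1.6, -0.35, 0],
  [0, -1.55, -0.5, 0],
  [0, -1.5, -0.65, 0],
  [0, -1.45, -0.75, 0],
  [0, -1.4, -0.85, 0],
  [0, -1.3, -1.0, 0],
  [0, -1.2, -1.1, 0],
])

```text
time: 18.6
position: [0.4803, 0.0968, 0.1576]
orientation: [-1.565, -0.074, 0.078]
contact_force: [0.6, 13.3, -4.7]
finger_gap: 0.0233
```

Emit:
move_arm([
  [0, 0, 0, 0],
  [0, 0, 0, 0],
])

```text
time: 18.85
position: [0.4803, 0.0969, 0.1574]
orientation: [-1.567, -0.074, 0.078]
contact_force: [-0.3, 4.4, -2.8]
finger_gap: 0.0235
```

```bash
python3 - <<'E'
from h import *
s,P,_=pose();print(P,yaw(),s['contact_force'])
p,im=snap('top','t9'); crop(im,180,140,360,260,4.4,'t9c')
E
```

```text
[0.4803186  0.09688658 0.15744751] 5.553693787376238 [-0.33980784  4.42289518 -2.80509041]
```

View pics/t9c.png

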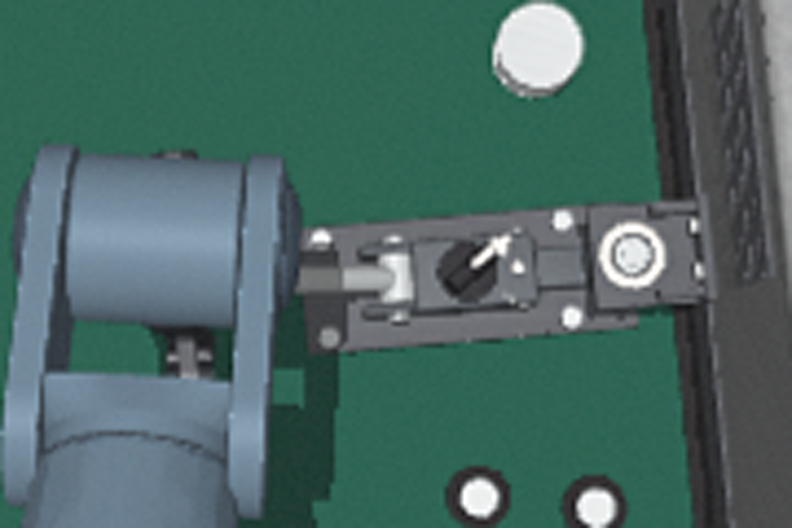

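```bash
python3 - <<'E'
from h import *
p=camera_params('top')
g=lambda q,z:p2w(p,np.array(q)/4.4+[180,140]-.39,z)[:2]
rot=lambda t:np.array([[np.cos(t),-np.sin(t)],[np.sin(t),np.cos(t)]])
d=lambda C:(C[1]-C[0]+C[2]-C[3])/2
A=np.array([p2w(p,np.array(q)/5+[100,160]-.4,.011)[:2] for q in [(328,125),(602,96),(613,205),(337,235)]])
s=p2w(p,np.array((648,137))/5+[100,160]-.4,.06)[:2]; a=np.arctan2(*d(A)[::-1])
for n,qs,ring,lift in [('t6',[(325,238),(567,220),(575,317),(333,338)],(629,257),0),('t9',[(321,238),(563,219),(572,317),(330,337)],(632,255),.009),('t8',[(321,238),(563,219),(572,317),(329,336)],(635,255),.015)]:
    B=np.array([g(q,.011) for q in qs]); b=np.arctan2(*d(B)[::-1])
    print(n,'saddle',B.mean(0)+rot(b-a)@(s-A.mean(0)),'ring',[g(ring,z+lift).round(4).tolist() for z in(.085,.09)])
E
python3 - <<'E'
import sys;sys.path.insert(0,'.')
import cv2,numpy as np,os
os.chdir('.')
a=cv2.imread('pics/t6.png',0).astype(np.float32)
for n in('t7','t8','t9'):
    b=cv2.imread(f'pics/{n}.png',0).astype(np.float32)
    for box in [(285,185,305,218),(260,190,310,218)]:
        x0,y0,x1,y1=box;print(n,box,cv2.phaseCorrelate(a[y0:y1,x0:x1],b[y0:y1,x0:x1],cv2.createHanningWindow((x1-x0,y1-y0),cv2.CV_32F)))
E
```

```text
t6 saddle [ 0.50689623 -0.16975633] ring [[0.5063, -0.1715], [0.5058, -0.1708]]
t9 saddle [ 0.50719709 -0.16744381] ring [[0.5068, -0.1721], [0.5063, -0.1713]]
t8 saddle [ 0.50712625 -0.16729808] ring [[0.5062, -0.173], [0.5058, -0.1723]]
t7 (285, 185, 305, 218) ((0.05238649133315576, -0.13469621782158114), 0.933773222234514)
t7 (260, 190, 310, 218) ((-0.26171454672696726, 0.03826583435269448), 0.9633434629440307)
t8 (285, 185, 305, 218) ((-0.21780820992478844, -0.20296308475701963), 0.977198635869556)
t8 (260, 190, 310, 218) ((-0.8421463013583477, -0.23839854612284306), 0.9620951128005981)
t9 (285, 185, 305, 218) ((-0.19167544666189862, -0.17828737450803445), 0.9968546589215597)
t9 (260, 190, 310, 218) ((-0.5776919864302137, -0.11843587729076255), 1.0469577794075011)
```

Emit:
move_arm([
  [0, 1.2, 1.05, 0],
  [0, 1.3, 0.95, 0],
  [0, 1.4, 0.85, 0],
  [0, 1.45, 0.7, 0],
  [0, 1.5, 0.6, 0],
  [0, 1.55, 0.45, 0],
  [0, 1.6, 0.3, 0],
  [0, 1.6, 0.15, 0],
])

```text
time: 19.9
position: [0.4769, 0.1465, 0.0433]
orientation: [-1.572, -0.078, 0.079]
contact_force: [-8.0, -2.3, 17.5]
finger_gap: 0.0233
```

Emit:
move_arm([
  [0, 0.2, 0, 0],
  [0, 0, 0, 0],
  [0, 0, 0, 0],
])

```text
time: 20.27
position: [0.4769, 0.1463, 0.0413]
orientation: [-1.571, -0.077, 0.078]
contact_force: [-4.5, -1.6, 12.8]
finger_gap: 0.0235
```

```bash
python3 - <<'E'
from h import *
s,P,_=pose();print(P,yaw(),s['contact_force'])
p,im=snap('top','t10'); crop(im,180,140,360,260,4.4,'t10c')
p,im=snap('scene','s10'); crop(im,0,130,300,370,2.6,'s10c')
E
```

```text
[0.47687275 0.14633499 0.04134604] 5.672368991790907 [-4.51436054 -1.55682359 12.79020326]
```

View pics/t10c.png

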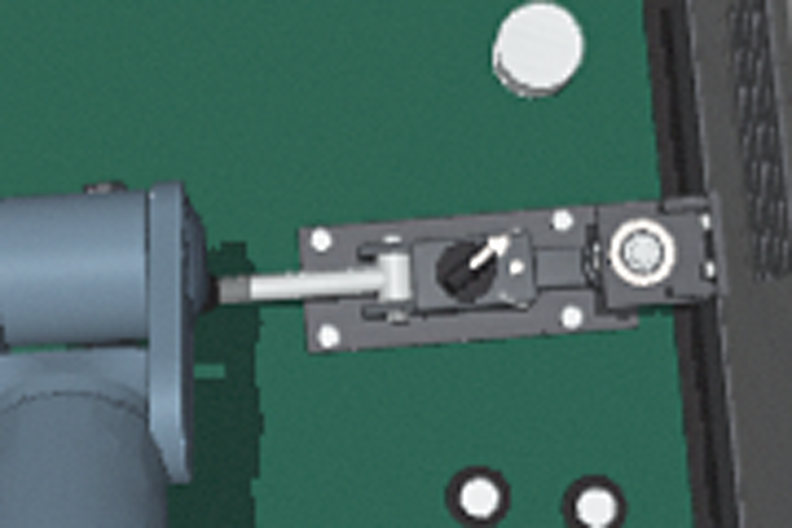

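View pics/s10c.png

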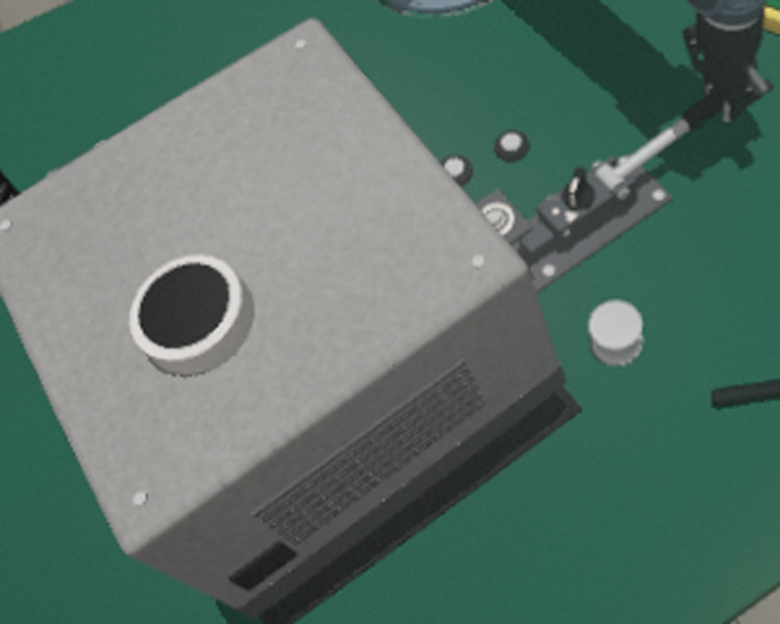

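```bash
python3 - <<'E'
from h import *
from scipy.optimize import least_squares
pt,ps=camera_params('top'),camera_params('scene')
def tri(a,b): 
    r=least_squares(lambda P:np.r_[(w2p(pt,P)[0]-a),(w2p(ps,P)[0]-b)],[.5,-.17,.09]); return r.x.round(4),r.cost
T=lambda q:np.array(q)/4.4+[180,140]-.39
print(tri(T((629,257)),np.array((230,327))/5+150-.4))
print(tri(T((642,252)),np.array((497,217))/2.6+[0,130]-.3))
# oven top corners screws: top and scene (near side, back/front)
t6,t10,s6,s10=[cv2.imread(f'pics/{n}.png') for n in('t6','t10','s6','s10')]
cv2.imwrite('pics/tt.png',cv2.resize(np.hstack([t6[90:290,330:512],t10[90:290,330:512]]),None,fx=2.1,fy=2.1))
cv2.imwrite('pics/ss.png',cv2.resize(np.hstack([s6[130:340,0:230],s10[130:340,0:230]]),None,fx=1.7,fy=1.7))
B=np.array([p2w(pt,T(q),.011)[:2] for q in [(321,239),(562,219),(572,317),(330,336)]]);print(B.mean(0))
for z in(.105,.112): print(p2w(pt,T((642,252)),z))
E
```

```text
(array([ 0.5069, -0.1653,  0.1   ]), np.float64(2.703821240881855))
(array([ 0.507 , -0.1738,  0.1173]), np.float64(0.14826059044521203))
[ 0.49763677 -0.06162975]
[ 0.50769419 -0.17662763  0.105     ]
[ 0.50704411 -0.17556656  0.112     ]
```

View pics/tt.png

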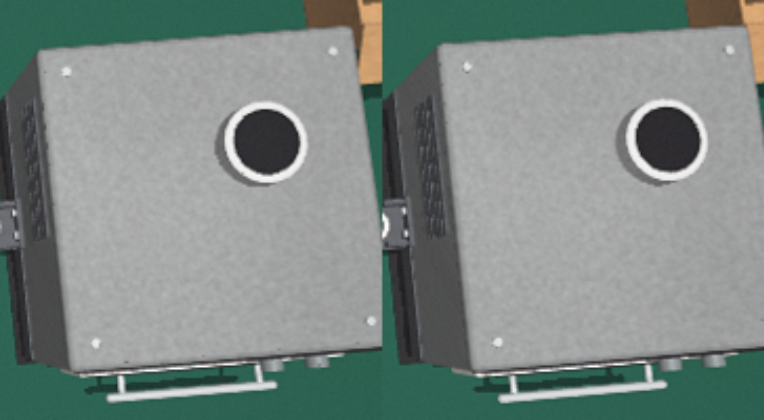

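View pics/ss.png

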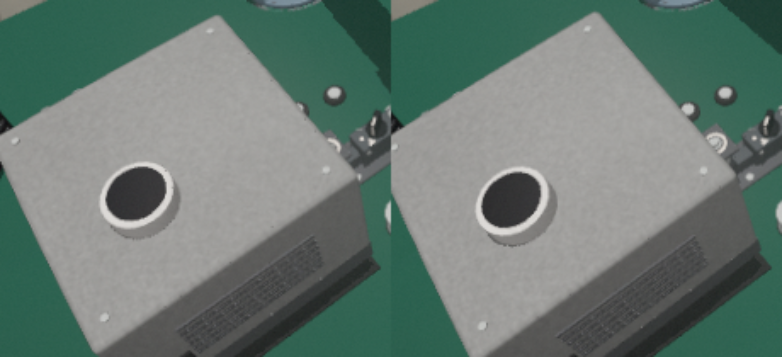

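```bash
python3 - <<'E'
from h import *
from scipy.optimize import least_squares
pt,ps=camera_params('top'),camera_params('scene')
def tri(a,b): 
    r=least_squares(lambda P:np.r_[(w2p(pt,P)[0]-a),(w2p(ps,P)[0]-b)],[.5,-.3,.3]); return r.x
T=lambda q:np.array(q)/2.1+[330,90]-.25
S=lambda q:np.array(q)/1.7+[0,130]-.2
for n,a,b,c,d in [('near x+',(66,71),(326,170),(85,66),(312,170)),('near x-',(96,343),(210,31),(116,342),(196,29)),('far x+',(333,50),(104,318),(348,49),(91,325))]:
    A,B=tri(T(a),S(b)),tri(T(c),S(d)); print(n,A.round(4),B.round(4),(B-A).round(4))
E
```

```text
near x+ [ 0.6628 -0.2306  0.3026] [ 0.664  -0.2476  0.3206] [ 0.0013 -0.017   0.018 ]
near x- [ 0.3637 -0.2586  0.3021] [ 0.3653 -0.2759  0.3187] [ 0.0016 -0.0173  0.0166]
far x+ [ 0.6911 -0.5292  0.3035] [ 0.692  -0.5444  0.3059] [ 0.0008 -0.0152  0.0024]
```

```bash
python3 - <<'E'
from h import *
from scipy.optimize import least_squares
pt,ps=camera_params('top'),camera_params('scene')
im={n:cv2.imread(f'pics/{n}.png',0).astype(np.float32) for n in('t6','t10','s6','s10')}
def cen(n,q,r=4):
    x,y=int(round(q[0])),int(round(q[1])); w=im[n][y-r:y+r+1,x-r:x+r+1]; w=np.clip(w-np.percentile(w,75)-8,0,None)
    Y,X=np.mgrid[y-r:y+r+1,x-r:x+r+1]; return np.array([(w*X).sum(),(w*Y).sum()])/w.sum()
T=lambda q:np.array(q)/2.1+[330,90]-.25
S=lambda q:np.array(q)/1.7+[0,130]-.2
pts=[((66,71),(326,170),(85,66),(312,170)),((96,343),(210,31),(116,342),(196,29)),((333,50),(104,318),(348,49),(91,325)),((371,321),(15,141),None,None)]
o=np.radians(95.4); yo=np.array([np.cos(o),np.sin(o),0]); xo=np.array([np.sin(o),-np.cos(o),0])
lp=np.array([.506,-.1705,.075]); piv=lp-.390*yo; piv[2]=.005
obs=[(cen('t6',T(a)),cen('s6',S(b)),cen('t10',T(c)),cen('s10',S(d))) for a,b,c,d in pts[:3]]
for ob in obs: print([x.round(1).tolist() for x in ob])
def tri(a,b): return least_squares(lambda P:np.r_[(w2p(pt,P)[0]-a),(w2p(ps,P)[0]-b)],[.5,-.3,.3]).x
P0=[tri(ob[0],ob[1]) for ob in obs]
def res(v):
    phi,dx,dy=v; M=R.from_rotvec(phi*xo).as_matrix(); r=[]
    for P,ob in zip(P0,obs):
        Q=piv+M@(P-piv)+dx*xo+dy*yo
        r+=list((w2p(pt,Q)[0]-w2p(pt,P)[0])-(ob[2]-ob[0]))+list((w2p(ps,Q)[0]-w2p(ps,P)[0])-(ob[3]-ob[1]))
    return np.array(r)
f=least_squares(res,[.05,0,0],x_scale=[.01,.001,.001]);print(f.x,f.fun.round(2)); phi=f.x[0]
print('foot rise',320*np.sin(phi),'pad rise',390*np.sin(phi)); L=piv+R.from_rotvec(phi*xo).as_matrix()@(lp-piv)+f.x[1]*xo+f.x[2]*yo;print(L)
f2=least_squares(lambda v:res([v[0],0,0]),[.05]);print(f2.x,320*np.sin(f2.x))
E
```

```text
[[361.2, 123.6], [191.4, 229.3], [370.1, 121.1], [183.4, 229.8]]
[[375.2, 252.9], [123.0, 147.6], [384.7, 252.4], [115.1, 146.3]]
[[488.2, 113.8], [60.9, 316.4], [495.1, 113.3], [53.2, 321.3]]
[ 5.46047930e-02  5.79348906e-05 -4.20409011e-05] [-0.03  0.1   0.13 -0.08 -0.07  0.06  0.02 -0.08  0.07 -0.06 -0.12  0.19]
foot rise 17.46485162143852 pad rise 21.285287913628196
[ 0.50647587 -0.17491859  0.09618095]
[0.05469718] [17.49437176]
```

Emit:
move_arm([
  [0, 0.2, 0, 0],
  [0, 0, 0, 0],
  [0, 0, 0, 0],
  [0, 0, 0, 0],
])

```text
time: 20.88
position: [0.4769, 0.1465, 0.0395]
orientation: [-1.571, -0.077, 0.078]
contact_force: [-5.6, 0.3, 14.1]
finger_gap: 0.0236
```

Emit:
move_arm([
  [0, 0.2, 0, 0],
  [0, 0.2, 0, 0],
  [0, 0, 0, 0],
  [0, 0, 0, 0],
])

```text
time: 21.38
position: [0.4769, 0.1463, 0.0355]
orientation: [-1.571, -0.077, 0.078]
contact_force: [-7.1, -0.6, 14.1]
finger_gap: 0.0232
```

Emit:
move_arm([
  [0, 0.25, 0, 0],
  [0, 0.25, 0, 0],
  [0, 0, 0, 0],
  [0, 0, 0, 0],
])

```text
time: 21.88
position: [0.477, 0.1465, 0.0322]
orientation: [-1.571, -0.077, 0.08]
contact_force: [-14.7, -1.6, 30.3]
finger_gap: 0.0237
```

```bash
python3 - <<'E'
from h import *
s,P,_=pose();print(P,yaw(),s['contact_force'])
p,im=snap('scene','s11'); crop(im,180,90,330,240,5,'s11c')
p,im=snap('top','t11')
p,im=snap('wrist','w11')
a=cv2.imread('pics/t10.png',0).astype(np.float32);b=cv2.imread('pics/t11.png',0).astype(np.float32)
for x0,y0,x1,y1 in [(345,100,505,260),(235,190,262,222)]:print(cv2.phaseCorrelate(a[y0:y1,x0:x1],b[y0:y1,x0:x1],cv2.createHanningWindow((x1-x0,y1-y0),cv2.CV_32F)))
E
```

```text
[0.47703816 0.14650259 0.03222086] 5.697831007404892 [-14.73913267  -1.62321761  30.30114921]
((0.2689986320995956, -0.00784318810235618), 0.962557424902916)
((0.4936719373061429, 0.0041555583424077724), 0.999476920399401)
```

View pics/s11c.png

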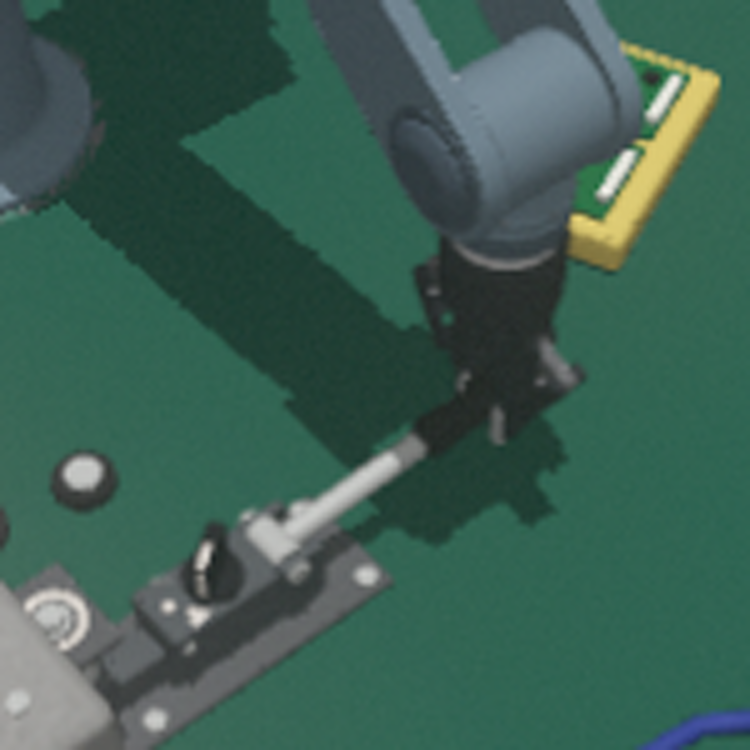

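View pics/w11.png

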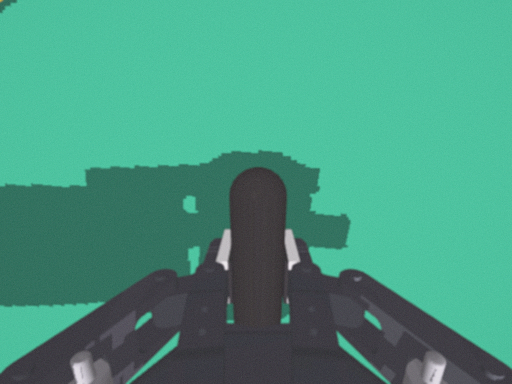

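Emit:
move_arm([
  [0, -0.15, 0, 0],
  [0, 0, 0, 0],
  [0, 0, 0, 0],
  [0, 0, 0, 0],
])

```text
time: 22.52
position: [0.477, 0.1465, 0.0328]
orientation: [-1.571, -0.077, 0.079]
contact_force: [-10.4, -0.4, 21.3]
finger_gap: 0.0235
```

```bash
python3 - <<'E'
from h import *
p,im=snap('top','t12'); crop(im,180,140,360,260,4.4,'t12c'); 
p,im=snap('scene','s12'); 
s,P,_=pose();print(P,yaw(),s['contact_force'],s['time'])
cv2.imwrite('pics/full12.png',cv2.imread('pics/t12.png'))
E
```

```text
[0.47698961 0.14648543 0.03280864] 5.691241102102802 [-9.29274804 -1.35630237 21.300607  ] 22.625
```

View pics/t12c.png

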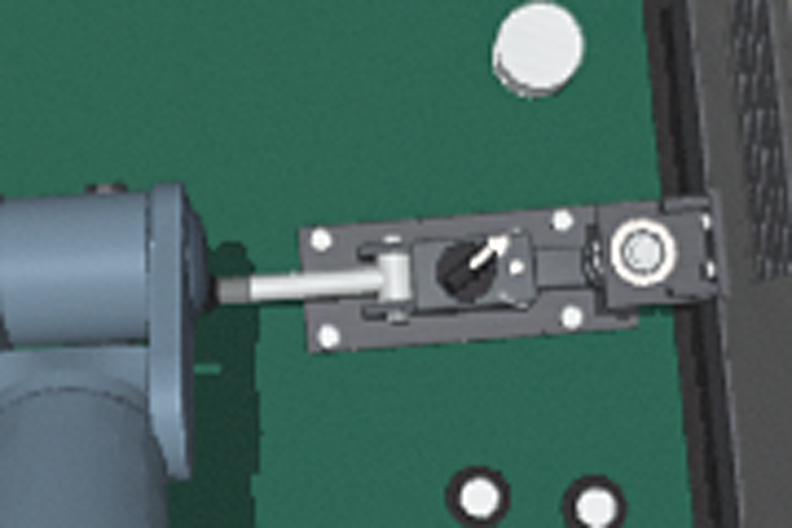

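View pics/t12.png

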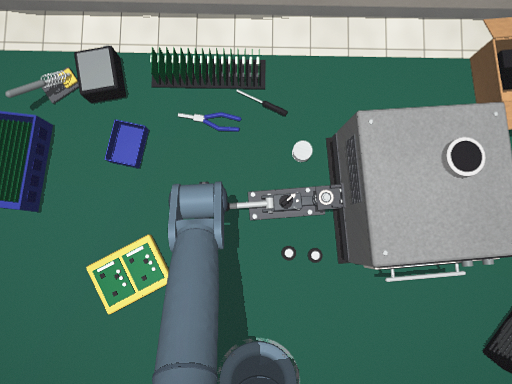

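```bash
python3 - <<'E'
from h import *
from scipy.optimize import least_squares
pt,ps=camera_params('top'),camera_params('scene')
im={n:cv2.imread(f'pics/{n}.png',0).astype(np.float32) for n in('t6','t12','s6','s12')}
def cen(n,q,r=4):
    x,y=int(round(q[0])),int(round(q[1])); w=im[n][y-r:y+r+1,x-r:x+r+1]; w=np.clip(w-np.percentile(w,75)-8,0,None)
    Y,X=np.mgrid[y-r:y+r+1,x-r:x+r+1]; return np.array([(w*X).sum(),(w*Y).sum()])/w.sum()
pts=[((361.2,123.6),(191.4,229.3),(370.4,121.1),(183,229.8)),((375.2,252.9),(123,147.6),(385,252.4),(115,146.3)),((488.2,113.8),(60.9,316.4),(495.3,113.3),(53,321.5))]
o=np.radians(95.4); yo=np.array([np.cos(o),np.sin(o),0]); xo=np.array([np.sin(o),-np.cos(o),0])
lp=np.array([.506,-.1705,.075]); piv=lp-.390*yo; piv[2]=.005
obs=[[cen(n,q) for n,q in zip(('t6','s6','t12','s12'),t)] for t in pts]
tri=lambda a,b:least_squares(lambda P:np.r_[(w2p(pt,P)[0]-a),(w2p(ps,P)[0]-b)],[.5,-.3,.3]).x
P0=[tri(ob[0],ob[1]) for ob in obs]
def res(v):
    M=R.from_rotvec(v[0]*xo).as_matrix(); r=[]
    for P,ob in zip(P0,obs):
        Q=piv+M@(P-piv)+v[1]*xo+v[2]*yo
        r+=list((w2p(pt,Q)[0]-w2p(pt,P)[0])-(ob[2]-ob[0]))+list((w2p(ps,Q)[0]-w2p(ps,P)[0])-(ob[3]-ob[1]))
    return np.array(r)
f=least_squares(res,[.05,0,0],x_scale=[.01,.001,.001]);print(f.x,f.fun.round(2),320*np.sin(f.x[0]))
print(piv+R.from_rotvec(f.x[0]*xo).as_matrix()@(lp-piv)+f.x[1]*xo+f.x[2]*yo)
E
```

```text
[ 0.05604997 -0.0001891  -0.00041072] [-0.03  0.13  0.12 -0.01  0.04  0.1  -0.09 -0.02 -0.06 -0.09 -0.01  0.13] 17.92660055910964
[ 0.50627707 -0.17544046  0.09673812]
```

```bash
python3 -c "
from rig import *
print(sign_off()); s=sense(); print(s['time'],s['position'],s['contact_force'])"
```

```text
the job is handed in; nothing more can be done
None
the job is handed in; nothing more can be done
```

I set the selector to RAISE, stood the jack under the lift point and pumped three strokes. I then handed the job in at about 22.6 s with the gripper still holding the handle down.

**Last checks**
- **Feet:** the oven is tilted about 0.056 rad, from its top screws seen in two cameras. That puts the two near feet about 18 mm above the mat, with no sliding seen.
- **Handle:** it is against its bottom stop, with about 21 N on the tool and the grip closed.
- **Selector:** the pointer is on the arrowhead.
- **Bystanders:** none has visibly moved in the top picture.

**What disagreed or fell short**
- **Bottom stop:** the handle stop was 7–9 mm lower than I had worked out. I found this only when I pressed further at the end, so the earlier strokes were not quite full. That is probably why the lift is less than three full strokes should give.
- **Saddle position:** before pumping, the top camera put the saddle 1–2 mm from the lift point, and the wrist camera up to about 7 mm. I went by the top camera.
- **Drift while pumping:** the jack crept about 2.5 mm outward and the pad swung inward as the oven tipped. The offset now reads about 8 mm against the 15 mm limit, and could be a few mm more if the wrist camera was right.
- **Not measured directly:** the load on the lift pad and whether the base is exactly flat. I judged both from the pictures and the handle force.

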